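# Try the heel of a trimmed study cast with a square

### The arm

A 6-joint arm with a two-finger parallel gripper is mounted at the origin on a cart in front of the work surface, level with it; the furniture and walls round the work are solid. World frame = base frame: x ahead of the robot, y to its left, z up, the work surface at z = 0. Lengths are in m, angles in rad, forces in N, time in s.
With the tool pointing down it reaches from about 0.275 to 0.85 m from the base axis. Payload 5.2 kg.
Tool frame: the origin (TCP) lies at the very end of the fingers, on their centre line; the grasp point (between the pads) lies 19 mm behind it; z points along the fingers, y is the line along which they close (so a half turn about z gives the same grasp; the last joint's range is limited). The gripper opens to 85 mm and grips with 20 to 120 N. Pads are 22 mm wide; open, the fingers measure 114 mm over their backs; the gripper's body (76 mm by 85 mm) begins 54 mm behind the grasp point. The pads swing forward as they close: fully open they stand 13 mm farther back than shut.
Start: joints at [-1.536, 0.259, 1.535, -0, 1.348, -0.203], TCP at [0.13, -0.535, 0.231] pointing down, gripper open.
Joint ranges: [-3.14, 3.14], [-0.91, 2.08], [0.19, 2.58], [-1.22, 4.36], [0.22, 2.71], [-3.12, 3.12]. Speed limits (rad/s): [2.57, 2.57, 3.14, 3.14, 3.14, 3.14].

### API

Orientations are given as a 3x3 rotation matrix whose columns are the frame's x, y, z axes.
In Python, from plant import env, eyes gives the robot as it stands. The module is installed in compiled form; this text tells all that it offers.
- The arm moves only by the tool step_arm, never from a script. Its argument "moves" is a list of rows, each a list of 3 entries, a list of its own where there are three numbers: the shift along the tool's x, y, z in fractions of the full range, 1 being 0.75 m, then the turn, a rotation vector about the tool's x, y, z in normalised numbers (1 is pi rad), then the opening, from 0 (shut) to 1 (fully open). In form: [[[dx, dy, dz], [rx, ry, rz], jaw], ...]. A call has 1 to 12 rows; each row is the pose to reach, as a shift and turn from the pose commanded when the call began, along the tool's axes at that moment; what a row does not reach only later rows make up. A row lasts 1/12 s, in which the tool goes at most 41.7 mm and 7.16 degrees, less where a joint would pass 70% of its speed; a pose out of reach is approached as far as the arm can. A shift or turn number past 1, either way, is cut back to 1. A call with a gripper value outside its range is refused whole. The fingers move at their own pace and stop on an object; "force" is the grip in N (left out, the last holds). Time passes only in rows, so rows that repeat a pose let the fingers close. It gives the time, the measured TCP pose, the force, the opening and the grip force at its end, in the units of the state.
- env.state(): the state, without advancing time (a new reading comes with each control period).
- eyes.grab_frame(name): name is "side" or "top" or "wrist"; returns (picture, depth): 480x640x3 uint8, red, green, blue; 480x640 float32, m along the optical axis (not along the pixel's ray), 0 where there is no reading.
- eyes.get_calibration(name): a dict with "mtx" (3x3 intrinsics, pixels), "xyz" and "orientation" of the camera in the world; the wrist camera has in their place "hand_eye" (4x4, takes a point from camera to tool coordinates, whose origin is the TCP and whose axes are the flange's). Camera axes: x right, y up, looking along -z (the intrinsics and any distortion apply to the point x, -y, -z); pixel columns grow to the right and rows downward; lengths in m; the calibration is good to about 2 mm. The wrist camera is an equidistant fisheye: a pixel r from the principal point sees the ray r / f radians off the axis. A picture is of the moment at which its call begins: read the wrist's pose just before it. get_calibration takes no time and is no camera call.
- env.close_job(): hands the job in; it is judged then, once.
The state is a dict: "clock": time; "joint_positions": joint angles; "qvel": joint speeds; "effort": joint torques, N m; "eef_pos": TCP position; "eef_rot": TCP orientation; "wrist_force": force on the tool from outside, world axes, zero at the start; "wrist_torque": the same for the moment, N m; "finger_gap": finger opening in m; "gripper_force": force on a finger pad.
Only numpy, scipy, OpenCV 4.12 (cv2) and the standard library are available. Lean on these libraries where they do the work, as an engineer would, in place of code of your own. Each camera call takes 0.05 s, during which the arm holds its last target. There are 200 camera calls.

### The job

Check whether the back of the trimmed study cast is square to its base: first lay the cast down, teeth up and front first, flat and fully home in the nest of the checking plate, and let go of it. Then take the small engineer's square by its foot, stand it on the plate behind the cast and slide it forward, gently, until the foot is flat on the plate and the outer edge of the upright blade bears on the middle of the cast's flat back, straight on to it; finish still gripping the square and holding it pressed there with a light steady push, with the cast still home, so that the light gap can be read. Do not drop the cast or tip either of them over, and leave the other things on the bench where they are.

Things in the scene. Friction and masses are not known exactly. Their poses are not given: they have to be found in the camera images.
- check_plate: checking plate, fixed: flat bare-metal plate 190 x 120 mm, top 14 mm above the worktop. Origin: on the worktop under its centre; x along the 190 mm side toward the nest, z up. The nest: two mirrored dark blocks 11 mm high, 20 to 50 mm either side of the centre line, a V open at the back (-x), with a 42 mm finger gap in front; inner top edges chamfered 3.5 mm wide, 4 mm deep as lead-in
- cast_home (a point): the nest's seat on the plate's top face, 45 mm from the plate's centre along its x; axes as the plate's. The cast is fully home when its origin is here and its axes agree: its oblique front sides then bear on the blocks (it goes no farther along +x) and its rear flanks have 1 mm play each side. The back is open: it may be laid down a few mm short and slid home
- cast: loose dental study cast: seven-sided stone block, teeth on top; 62 (x) x 74 (y) x 43 mm, 0.15 kg. Origin: centre of the flat underside; x to the blunt front point, z up. Outline (x, y mm): heel (-31, +-29.5), (-17, +-37), (5, +-33), (25, +-19), point (31, 0). Block 24 mm high below the teeth, sides leaning in 2 degrees. Can be gripped front to back, 62 mm. Starts standing beside the plate
- heel (a point): foot of the middle of the cast's flat upright back (the heel: 59 mm wide, 24 mm high, touched first low down): 31 mm behind the cast's origin, at underside height; axes as the cast's
- square: loose small engineer's square of bright steel, an L standing on its foot, 0.2 kg. Foot: bar x = -40 to 38 mm, 16 mm wide (y), 18 mm high. Blade: upright at the +x end, x = 24 to 40 mm, 6 mm thick (y), 50 mm high from the underside, outer edge 2 mm proud of the foot. Origin: under the foot's middle; x toward the blade's outer edge, z up. Starts on the other side of the plate from the cast
- blade_edge (a point): lower end of the blade's straight outer edge, which goes against the heel: 40 mm ahead of the square's origin, at underside height; axes as the square's. Sliding on the plate the square drags with friction, 0.5 to 0.75 of the force that presses it down
- caliper: bystander: digital caliper, 225 x 67 x 13 mm, lying flat behind the work
- marker: bystander: capped marker pen, 135 x 17 mm, lying near the front edge, left
- burs: bystander: block of rotary burs, 95 x 50 x 51 mm, behind the work, left
- flask: bystander: closed brass denture flask, 90 x 90 x 70 mm, on the right
- tape: bystander: roll of masking tape, 98 mm across, 25 mm high, on the right
- wheel: bystander: felt wheel, 66 mm across, 22 mm high, behind the work, right
Things that resemble listed ones, but are neither listed nor needed, are in the scene too. Leave any green look-alike of the square alone. What is shaped like the cast but green is not meant.

How it is judged:
On the way:
1. the cast lies flat and home in the nest and is let go (x of cast in the frame of cast_home between -0.005 and 0.002 m and y of cast in the frame of cast_home between -0.002 and 0.002 m and z of cast in the frame of cast_home between -0.002 and 0.002 m and x of heel in the frame of cast_home below -0.02 m and angle between the x axis of cast and the x axis of cast_home, either way round below 0.045 rad and angle between cast's own z axis and vertical below 0.035 rad and contact force between the fingers and cast below 0.1 N), for 0.2 s.
At the end, for the whole second after the job is handed in: cast home in the nest (x -3/+2 mm, 2 mm in y and z, 2.5 degrees, flat within 2), fingers off it; square gripped (over 3 N), standing on the plate (over 1 N, 2 mm, upright within 2.3 degrees), blade edge on the heel with 1.5 to 30 N, within 12 mm of its middle and 4 degrees of straight on (x of cast in the frame of cast_home between -0.003 and 0.002 m and y of cast in the frame of cast_home between -0.002 and 0.002 m and z of cast in the frame of cast_home between -0.002 and 0.002 m and x of heel in the frame of cast_home below -0.02 m and angle between the x axis of cast and the x axis of cast_home, either way round below 0.045 rad and angle between cast's own z axis and vertical below 0.035 rad and angle between square's own z axis and vertical below 0.04 rad and angle between the x axis of square and the x axis of cast, either way round below 0.07 rad and x of blade_edge in the frame of heel between -0.0025 and 0.0025 m and y of blade_edge in the frame of heel between -0.012 and 0.012 m and z of blade_edge in the frame of cast_home between -0.002 and 0.002 m and contact force between square and cast between 1.5 and 30 N and contact force between square and check_plate above 1 N and contact force between the fingers and square above 3 N and contact force between the fingers and cast below 0.1 N); the arm keeps its last pose, push and grip.
It fails at once if the cast is tipped over or thrown about (angle between cast's own z axis and vertical above 0.6 rad).
It fails at once if the square is tipped over (angle between square's own z axis and vertical above 0.6 rad).
It fails at once if the square is driven hard into the cast (contact force between square and cast above 50 N).
It fails at once if the cast is dropped or knocked away (linear speed of cast above 0.5 m/s and contact force between the fingers and cast below 0.1 N).
It fails at once if a bystander is disturbed (distance of any of caliper, marker, burs, flask, tape, wheel from where it was at the start of the episode above 0.03 m).
It also fails if it takes over 56 s, if anything falls off the work surface, if the arm or the gripper's body presses on something with over 40 N, if the wrist force passes 120 N, or if a joint passes its speed limit or range.

## Working session

There is one attempt and no reset: what is moved stays moved. The work goes in short steps, Python scripts to look and compute and a tool call to move; the robot and the scene stay as the last step left them, time stands still between calls to the robot, and variables do not carry over. Pictures are saved under pics/ and viewed, at most 10 in all, crops included, and the job is handed in when it is done.

Besides the shell and the picture viewer there is one more tool, called in YAML: its name, and indented under it one key for each argument. step_arm: Moves the arm, as the interface text tells. Its arguments: {"type":"object","properties":{"moves":{"type":"array"},"force":{"type":"number"}},"required":["moves"]}

```bash
mkdir -p pics
cat > h.py <<'E'
import numpy as np, cv2
from plant import env, eyes
np.set_printoptions(precision=4,suppress=True)
def cal(n):
    c=eyes.get_calibration(n); return c
def world(n,px,depth,c=None):
    c=c or cal(n);K=np.array(c["mtx"]);px=np.atleast_2d(px).astype(float)
    r=np.c_[(px[:,0]-K[0,2])/K[0,0],-(px[:,1]-K[1,2])/K[1,1],-np.ones(len(px))]
    return (r*np.atleast_1d(depth)[:,None])@np.array(c["orientation"]).T+np.array(c["xyz"])
def ray(n,px,z,c=None):
    c=c or cal(n);o=np.array(c["xyz"]);d=world(n,px,np.ones(len(np.atleast_2d(px))),c)-o
    return o+d*((z-o[2])/d[:,2])[:,None]
E
python3 - <<'E'
from h import *
for n in("top","side"):
    c=cal(n);print(n,{k:np.round(np.array(v),4).tolist() if not isinstance(v,str) else v for k,v in c.items()})
    im,d=eyes.grab_frame(n);cv2.imwrite(f"pics/{n}0.png",im[...,::-1]);np.save(f"{n}0.npy",d)
print(cal("wrist"));print(env.state())
E
```

```text
top {'mtx': [[511.0644, 0.0, 323.5646], [0.0, 511.0644, 242.1998], [0.0, 0.0, 1.0]], 'xyz': [0.4922, -0.0973, 1.2741], 'orientation': [[-0.0039, 0.9995, -0.0317], [-1.0, -0.0038, 0.0016], [0.0014, 0.0317, 0.9995]]}
side {'mtx': [[511.4304, 0.0, 315.0884], [0.0, 511.4304, 244.1875], [0.0, 0.0, 1.0]], 'xyz': [0.0174, -1.0686, 0.7279], 'orientation': [[0.8772, 0.2543, -0.4074], [-0.4802, 0.4531, -0.7511], [-0.0064, 0.8544, 0.5195]]}
{'mtx': array([[371.6483,   0.    , 320.2029],
       [  0.    , 371.6483, 244.723 ],
       [  0.    ,   0.    ,   1.    ]]), 'hand_eye': array([[ 0.0008,  0.9449,  0.3274,  0.0853],
       [ 1.    , -0.0009, -0.0001,  0.0017],
       [ 0.0002,  0.3274, -0.9449, -0.1425],
       [ 0.    ,  0.    ,  0.    ,  1.    ]])}
{'clock': 0.1, 'joint_positions': array([-1.5358,  0.2593,  1.536 , -0.    ,  1.348 , -0.2028]), 'qvel': array([-0.0006, -0.001 , -0.0028, -0.0008, -0.0019,  0.0009]), 'effort': array([  0.0032, -44.6968, -29.125 ,  -0.0004,   0.0062,  -0.    ]), 'eef_pos': array([ 0.1296, -0.534 ,  0.2306]), 'eef_rot': array([[ 0.9718,  0.2356, -0.0001],
       [ 0.2356, -0.9718,  0.0016],
       [ 0.0003, -0.0016, -1.    ]]), 'wrist_force': array([-0.0218,  0.3634, -0.4093]), 'wrist_torque': array([-0.0478,  0.0317, -0.0036]), 'gripper_force': 0.0, 'finger_gap': 0.0855773723499515}
```

View pics/top0.png

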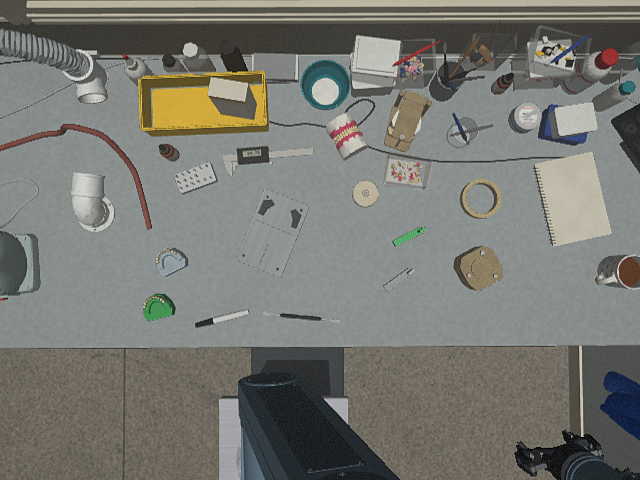

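View pics/side0.png

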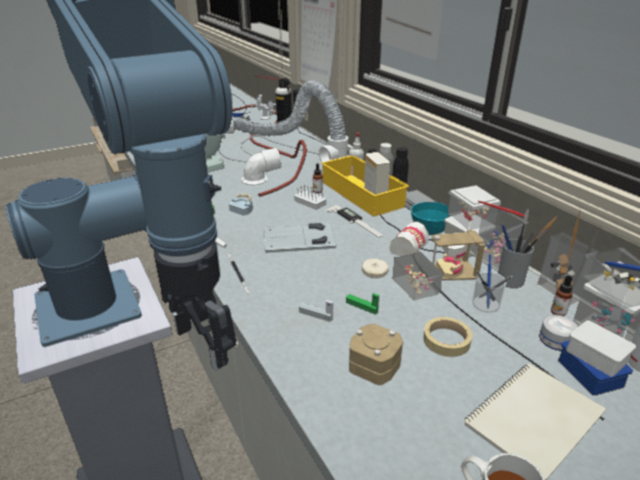

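The top view shows two casts: pale blue at (171,262) and green at (158,307). It also shows two squares: bright steel at (399,278) and green at (409,236). The plate is at (273,232), with its nest blocks at (266,206) and (297,216). The ones meant are the pale blue cast and the steel square, since the task excludes green. I'll confirm both in an enlarged crop and measure them.

Run:
```python
from h import *
im=cv2.imread("pics/top0.png");d=np.load("top0.npy")
def crop(x,y,w,s):return cv2.resize(im[y-w:y+w,x-w:x+w],(s,s),interpolation=cv2.INTER_CUBIC)
a=np.vstack([crop(165,282,48,300),crop(402,260,48,300)]);b=cv2.resize(im[180:284,228:316],(500,600),interpolation=cv2.INTER_CUBIC)
cv2.imwrite("pics/crop0.png",np.hstack([a,b]))
for nm,(x0,y0,x1,y1) in dict(cast=(150,242,192,280),square=(378,258,420,296),plate=(228,180,316,284)).items():
    v,u=np.mgrid[y0:y1,x0:x1];dd=d[y0:y1,x0:x1].ravel();p=world("top",np.c_[u.ravel(),v.ravel()],dd)
    p=p[dd>0];base=np.percentile(p[:,2],10) if nm!="plate" else 0
    q=p[p[:,2]>(.007 if nm=="plate" else .008)]
    r=cv2.minAreaRect(q[:,:2].astype(np.float32))
    print(nm,"z10/50/95",np.percentile(p[:,2],[5,10,50,95,99]),"n",len(q),"rect",r,q.mean(0))
```

```text
cast z10/50/95 [-0.0025 -0.0014  0.0035  0.0349  0.0435] n 641 rect ((0.4845142066478729, 0.27729493379592896), (0.08989187330007553, 0.0703410729765892), 84.40937805175781) [0.4865 0.2744 0.0275]
square z10/50/95 [-0.0035 -0.0027  0.0008  0.0195  0.0477] n 237 rect ((0.4305430054664612, -0.28933510184288025), (0.04138310253620148, 0.07982289046049118), 35.61214065551758) [ 0.4411 -0.2818  0.0208]
plate z10/50/95 [-0.003  -0.0019  0.0032  0.0186  0.0262] n 3763 rect ((0.5620334148406982, 0.025579005479812622), (0.24779821932315826, 0.20505984127521515), 0.9576321840286255) [0.5558 0.0276 0.0152]
```

View pics/crop0.png

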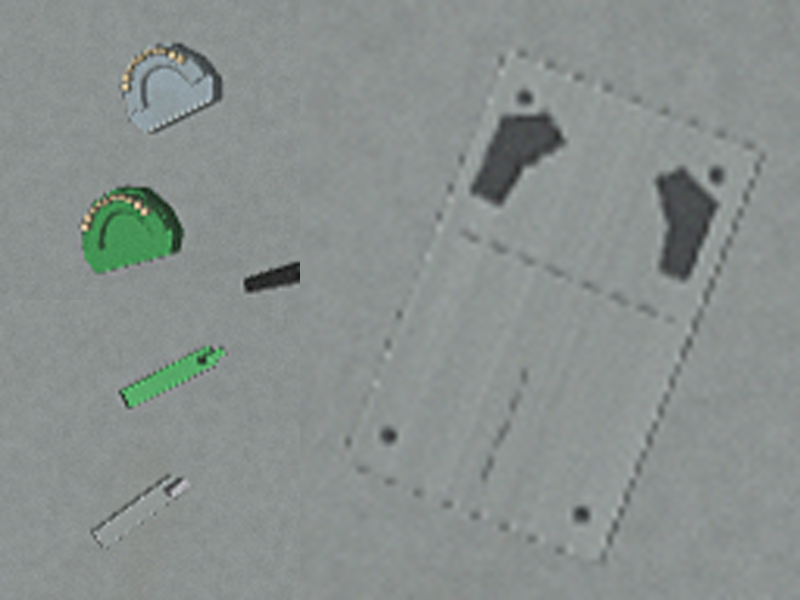

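The crop confirms it: pale blue stone cast with its heel facing lower right, and a bare steel square with its blade at the upper right. Next I'll carry the wrist camera over the cast.

The manual's scale: shifts go in shares of 0.75 m and turns go in shares of pi rad. Converting my numbers, -0.705 m / 0.75 = -0.94, 0.536 m / 0.75 = 0.7147, -1.76 rad / 3.1416 = -0.5602.

step_arm:
  moves:
    - [[0.7147,-0.94,0.0533],[0,0,-0.5602],1]
    - [[0.7147,-0.94,0.0533],[0,0,-0.5602],1]
    - [[0.7147,-0.94,0.0533],[0,0,-0.5602],1]
    - [[0.7147,-0.94,0.0533],[0,0,-0.5602],1]
    - [[0.7147,-0.94,0.0533],[0,0,-0.5602],1]
    - [[0.7147,-0.94,0.0533],[0,0,-0.5602],1]
    - [[0.7147,-0.94,0.0533],[0,0,-0.5602],1]
    - [[0.7147,-0.94,0.0533],[0,0,-0.5602],1]
    - [[0.7147,-0.94,0.0533],[0,0,-0.5602],1]
    - [[0.7147,-0.94,0.0533],[0,0,-0.5602],1]
    - [[0.7147,-0.94,0.0533],[0,0,-0.5602],1]
    - [[0.7147,-0.94,0.0533],[0,0,-0.5602],1]

```text
clock: 1.1
eef_pos: [0.3297, -0.0749, 0.2088]
eef_rot: [[-0.172, 0.985, 0.001], [0.985, 0.172, -0.0], [-0.0, 0.001, -1.0]]
wrist_force: [1.1, -0.2, 1.0]
finger_gap: 0.0854
gripper_force: 0.0
```

```bash
cat >> h.py <<'E'
from scipy.spatial.transform import Rotation as R
def to(p,yaw,s=None):
    "shift and turn in tool axes to reach TCP p, tool down with tool-x yaw"
    s=s or env.state();r=np.array(s["eef_rot"]);c,n=np.cos(yaw),np.sin(yaw)
    t=np.array([[c,n,0],[n,-c,0],[0,0,-1.]])
    print("t",s["clock"],"pos",s["eef_pos"],"-> shift",r.T@(np.array(p)-s["eef_pos"]),"turn",R.from_matrix(r.T@t).as_rotvec())
def wgrab(tag):
    s=env.state();im,d=eyes.grab_frame("wrist");cv2.imwrite(f"pics/{tag}.png",im[...,::-1])
    np.savez(tag+".npz",p=s["eef_pos"],r=s["eef_rot"],im=im[...,::-1],d=d);return s
def wrays(tag,px):
    f=np.load(tag+".npz");c=cal("wrist");K=c["mtx"];H=c["hand_eye"];px=np.atleast_2d(px).astype(float)
    a=np.c_[px[:,0]-K[0,2],px[:,1]-K[1,2]]/K[0,0];th=np.linalg.norm(a,axis=1)+1e-12
    d=np.c_[a[:,0]/th*np.sin(th),-a[:,1]/th*np.sin(th),-np.cos(th)]
    return f["r"]@H[:3,3]+f["p"]+f["r"]@[0,0,0],d@H[:3,:3].T@f["r"].T,np.cos(th)
def wz(tag,px,z):
    o,d,_=wrays(tag,px);return o+d*((z-o[2])/d[:,2])[:,None]
def wd(tag,px,dep):
    o,d,c=wrays(tag,px);return o+d*(np.atleast_1d(dep)/c)[:,None]
E
python3 -c "
from h import *
to([.485,.277,.19],2.0)"
```

```text
t 1.1 pos [ 0.3297 -0.0749  0.2088] -> shift [0.32   0.2133 0.0187] turn [ 0.0005  0.0006 -0.2568]
```

To row units: 0.32 m / 0.75 = 0.4267, 0.213 m / 0.75 = 0.284, -0.257 rad / 3.1416 = -0.0818.

step_arm:
  moves:
    - [[0.4267,0.284,0.0253],[0,0,-0.0818],1]
    - [[0.4267,0.284,0.0253],[0,0,-0.0818],1]
    - [[0.4267,0.284,0.0253],[0,0,-0.0818],1]
    - [[0.4267,0.284,0.0253],[0,0,-0.0818],1]
    - [[0.4267,0.284,0.0253],[0,0,-0.0818],1]
    - [[0.4267,0.284,0.0253],[0,0,-0.0818],1]
    - [[0.4267,0.284,0.0253],[0,0,-0.0818],1]
    - [[0.4267,0.284,0.0253],[0,0,-0.0818],1]
    - [[0.4267,0.284,0.0253],[0,0,-0.0818],1]
    - [[0.4267,0.284,0.0253],[0,0,-0.0818],1]
    - [[0.4267,0.284,0.0253],[0,0,-0.0818],1]
    - [[0.4267,0.284,0.0253],[0,0,-0.0818],1]

```text
clock: 2.1
eef_pos: [0.4858, 0.2739, 0.1889]
eef_rot: [[-0.413, 0.911, -0.002], [0.911, 0.413, -0.001], [-0.0, -0.002, -1.0]]
wrist_force: [-0.3, 0.1, -0.6]
finger_gap: 0.0855
gripper_force: 0.0
```

```bash
python3 -c "
from h import *
s=wgrab('w1');print(s['clock'],s['eef_pos'],s['qvel'])"
```

```text
2.1 [0.4858 0.2739 0.1889] [-0.0321 -0.0295  0.0266 -0.0039  0.0032 -0.0014]
```

View pics/w1.png

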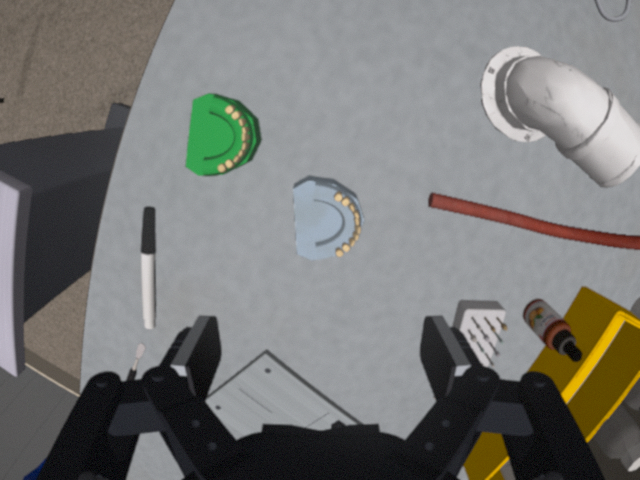

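The wrist view shows the pale blue cast at about (328,220). Its heel edge runs from (293,183) to (295,256) and its front faces right. The green one is at (222,135), and a plate corner shows at (266,350).

```bash
cat > castm.py <<'E'
from h import *
def cast(tag,box,zb=0.):
    f=np.load(tag+".npz");im=f["im"].copy();hsv=cv2.cvtColor(im,cv2.COLOR_BGR2HSV);x0,y0,x1,y1=box
    v,u=np.mgrid[y0:y1,x0:x1];px=np.c_[u.ravel(),v.ravel()];P=wd(tag,px,f["d"][y0:y1,x0:x1].ravel())
    g=P[:,2].reshape(u.shape);print("z pct",np.percentile(g,[5,50,75,90,99]))
    b=im[y0:y1,x0:x1].astype(int);m=((g>zb+.012)).astype(np.uint8)
    m=cv2.morphologyEx(m,cv2.MORPH_OPEN,np.ones((3,3)))
    cs=max(cv2.findContours(m,0,cv2.CHAIN_APPROX_NONE)[0],key=cv2.contourArea)
    m2=np.zeros_like(m);cv2.drawContours(m2,[cs],-1,1,-1)
    sel=m2.ravel()>0; top=sel&(abs(P[:,2]-zb-.024)<.004)
    print("block top z",np.median(P[top,2]),"teeth z",np.percentile(P[sel,2],99))
    q=cs[:,0,:]+[x0,y0];W=wz(tag,q,zb+.024)
    return q,W,m2
E
python3 - <<'E'
from castm import *
f=np.load("w1.npz")
q,W,m=cast("w1",(270,160,385,280))
r=f["r"];T=(W-f["p"])@r   # tool coords
print("tool extents",T.min(0),T.max(0),cv2.minAreaRect(W[:,:2].astype(np.float32)))
ap=cv2.approxPolyDP(q.reshape(-1,1,2),3,True)[:,0];print(np.c_[ap,wz("w1",ap,.024)])
im=f["im"];print(im[215:225:3,286:300])
hs=q[(q[:,0]<300)&(q[:,1]>195)&(q[:,1]<246)];print("heel px",hs[::6].tolist())
E
```

```text
z pct [-0.0012  0.0004  0.0239  0.0305  0.0419]
block top z 0.02405285081184666 teeth z 0.04290042337438412
tool extents [-0.0372 -0.0224  0.1648] [0.035  0.0374 0.1649] ((0.4927947223186493, 0.2762426435947418), (0.05905942618846893, 0.07251119613647461), 26.284496307373047)
[[294.     185.       0.4539   0.2913   0.024 ]
 [297.     253.       0.4803   0.2367   0.024 ]
 [308.     259.       0.4914   0.2355   0.024 ]
 [321.     259.       0.5019   0.2403   0.024 ]
 [349.     250.       0.5209   0.2583   0.024 ]
 [358.     239.       0.5236   0.2707   0.024 ]
 [363.     222.       0.5207   0.2864   0.024 ]
 [356.     196.       0.5052   0.3044   0.024 ]
 [333.     181.       0.4822   0.3079   0.024 ]
 [309.     178.       0.4629   0.3019   0.024 ]]
[[[163 160 157]
  [162 159 157]
  [162 160 156]
  [162 159 154]
  [161 157 155]
  [162 158 155]
  [161 158 153]
  [160 155 151]
  [158 152 145]
  [166 159 147]
  [174 165 153]
  [174 166 154]
  [174 167 156]
  [178 168 158]]

 [[161 159 155]
  [161 157 154]
  [163 160 155]
  [164 160 157]
  [164 159 156]
  [162 159 157]
  [164 160 158]
  [156 152 149]
  [152 146 141]
  [169 160 150]
  [177 168 157]
  [175 166 157]
  [176 167 155]
  [177 167 156]]

 [[162 159 154]
  [163 159 157]
  [161 160 155]
  [162 160 155]
  [161 158 154]
  [164 160 157]
  [162 158 155]
  [156 155 150]
  [161 156 150]
  [175 166 156]
  [183 172 162]
  [181 170 159]
  [179 171 159]
  [180 171 158]]

 [[165 162 157]
  [161 158 156]
  [160 158 154]
  [163 160 158]
  [161 159 155]
  [161 157 156]
  [162 159 156]
  [163 159 156]
  [172 166 162]
  [183 175 165]
  [186 174 164]
  [184 171 160]
  [181 169 158]
  [182 171 157]]]
heel px [[293, 196], [294, 202], [294, 208], [294, 214], [295, 220], [295, 226], [295, 232], [296, 238], [296, 244]]
```

```bash
python3 -c "
from h import *
to([.4937,.2768,.0],2.028)"
```

```text
t 2.15 pos [0.4857 0.2731 0.1892] -> shift [0.0001 0.0092 0.1892] turn [-0.0021  0.0004 -0.0329]
```

To row units: 0.188 m / 0.75 = 0.2507, 0.184 m / 0.75 = 0.2453, -0.033 rad / 3.1416 = -0.0105.

step_arm:
  moves:
    - [[0,0.012,0.04],[0,0,-0.0105],1]
    - [[0,0.012,0.08],[0,0,-0.0105],1]
    - [[0,0.012,0.12],[0,0,-0.0105],1]
    - [[0,0.012,0.1533],[0,0,-0.0105],1]
    - [[0,0.012,0.18],[0,0,-0.0105],1]
    - [[0,0.012,0.2],[0,0,-0.0105],1]
    - [[0,0.012,0.2133],[0,0,-0.0105],1]
    - [[0,0.012,0.2267],[0,0,-0.0105],1]
    - [[0,0.012,0.2373],[0,0,-0.0105],1]
    - [[0,0.012,0.2453],[0,0,-0.0105],1]
    - [[0,0.012,0.2507],[0,0,-0.0105],1]
    - [[0,0.012,0.2507],[0,0,-0.0105],1]

```text
clock: 3.15
eef_pos: [0.4946, 0.2776, 0.0014]
eef_rot: [[-0.441, 0.897, -0.001], [0.897, 0.441, -0.0], [0.0, -0.001, -1.0]]
wrist_force: [0.5, 0.3, -0.2]
finger_gap: 0.0856
gripper_force: 0.0
```

```bash
python3 -c "
from h import *
to([.4937,.2768,.0],2.028)"
```

```text
t 3.15 pos [0.4946 0.2776 0.0014] -> shift [-0.0003 -0.0011  0.0014] turn [-0.0006 -0.0001 -0.0003]
```

step_arm:
  moves:
    - [[0,-0.0013,0.0013],[0,0,0],0.9]
    - [[0,-0.0013,0.0013],[0,0,0],0.8]
    - [[0,-0.0013,0.0013],[0,0,0],0.7]
    - [[0,-0.0013,0.0013],[0,0,0],0.6]
    - [[0,-0.0013,0.0013],[0,0,0],0.5]
    - [[0,-0.0013,0.0013],[0,0,0],0.5]
    - [[0,-0.0013,0.0013],[0,0,0],0.5]
    - [[0,-0.0013,0.0013],[0,0,0],0.5]
  force: 30

```text
clock: 3.82
eef_pos: [0.4937, 0.2774, 0.0016]
eef_rot: [[-0.442, 0.897, 0.0], [0.897, 0.442, -0.0], [-0.0, 0.0, -1.0]]
wrist_force: [-1.4, -1.1, 5.0]
finger_gap: 0.0595
gripper_force: 32.2
```

step_arm:
  moves:
    - [[0,0,-0.0067],[0,0,0],0.5]
    - [[0,0,-0.016],[0,0,0],0.5]
    - [[0,0,-0.0293],[0,0,0],0.5]
    - [[0,0,-0.0533],[0,0,0],0.5]
    - [[0,0,-0.08],[0,0,0],0.5]
    - [[0,0,-0.1133],[0,0,0],0.5]
    - [[0,0,-0.1467],[0,0,0],0.5]
    - [[0,0,-0.1867],[0,0,0],0.5]
    - [[0,0,-0.2267],[0,0,0],0.5]
    - [[0,0,-0.2533],[0,0,0],0.5]
    - [[0,0,-0.2667],[0,0,0],0.5]

```text
clock: 4.73
eef_pos: [0.4953, 0.2779, 0.2052]
eef_rot: [[-0.441, 0.897, 0.006], [0.897, 0.441, 0.002], [-0.001, 0.006, -1.0]]
wrist_force: [0.2, -0.3, -2.2]
finger_gap: 0.0591
gripper_force: 33.3
```

```bash
python3 -c "
from h import *
to([.55,-.11,.2],1.194);print(env.state()['finger_gap'],env.state()['gripper_force'],env.state()['wrist_force'])
s=228+np.array([508,765,603,345.])*0
px=np.c_[228+(np.array([508,765,603,345])-300)/5.682,180+np.array([48,152,562,468])/5.769]
w=ray('top',px,.014);print(w,w.mean(0))"
```

```text
t 4.7333 pos [0.4953 0.2779 0.2052] -> shift [-0.3722 -0.1222  0.0048] turn [ 0.0065 -0.0018  0.8339]
0.05913136042809747 33.26576996681979 [ 0.2408 -0.2893 -2.1807]
[[ 0.6661  0.0461  0.014 ]
 [ 0.621  -0.0657  0.014 ]
 [ 0.4459  0.005   0.014 ]
 [ 0.4864  0.1168  0.014 ]] [0.5548 0.0256 0.014 ]
```

To row units: -0.372 m / 0.75 = -0.496, -0.11 m / 0.75 = -0.1467, 0.834 rad / 3.1416 = 0.2655.

step_arm:
  moves:
    - [[-0.04,-0.0133,0.0067],[0,0,0.0223],0.5]
    - [[-0.0933,-0.0307,0.0067],[0,0,0.0573],0.5]
    - [[-0.1467,-0.048,0.0067],[0,0,0.0891],0.5]
    - [[-0.2,-0.0653,0.0067],[0,0,0.121],0.5]
    - [[-0.2533,-0.0827,0.0067],[0,0,0.1528],0.5]
    - [[-0.3067,-0.1,0.0067],[0,0,0.1846],0.5]
    - [[-0.36,-0.1173,0.0067],[0,0,0.2165],0.5]
    - [[-0.4133,-0.136,0.0067],[0,0,0.2419],0.5]
    - [[-0.46,-0.1507,0.0067],[0,0,0.261],0.5]
    - [[-0.4867,-0.16,0.0067],[0,0,0.2655],0.5]
    - [[-0.496,-0.1627,0.0067],[0,0,0.2655],0.5]
    - [[-0.496,-0.1627,0.0067],[0,0,0.2655],0.5]

```text
clock: 5.73
eef_pos: [0.5483, -0.1122, 0.1952]
eef_rot: [[0.371, 0.929, -0.001], [0.929, -0.371, 0.0], [-0.0, -0.001, -1.0]]
wrist_force: [0.3, -0.8, -1.8]
finger_gap: 0.0594
gripper_force: 33.2
```

```bash
python3 -c "
from h import *
s=wgrab('w2');print(s['clock'],s['eef_pos'],s['eef_rot'],s['finger_gap'])"
```

```text
5.7333 [ 0.5483 -0.1122  0.1952] [[ 0.3707  0.9288 -0.0009]
 [ 0.9288 -0.3707  0.0003]
 [-0.0001 -0.001  -1.    ]] 0.05937815456494192
```

View pics/w2.png

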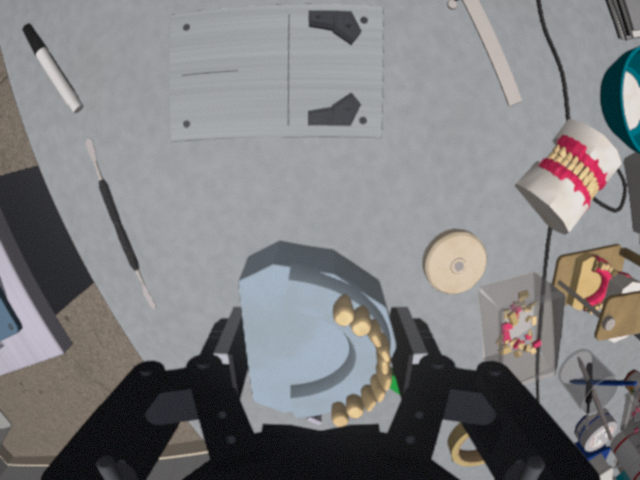

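Wrist view: the cast is held level between the pads, heel to the left. The plate spans roughly (170,8) to (383,138), with nest blocks at (335,26) and (335,110).

```bash
cat > platem.py <<'E'
from h import *
def plate(tag,box,zt=.025):
    f=np.load(tag+".npz");im=f["im"];x0,y0,x1,y1=box
    v,u=np.mgrid[y0:y1,x0:x1];px=np.c_[u.ravel(),v.ravel()];P=wd(tag,px,f["d"][y0:y1,x0:x1].ravel())
    g=P[:,2].reshape(u.shape);gray=im[y0:y1,x0:x1].mean(2)
    pl=(g>.007)&(g<.018);print("plate z",np.median(g[pl]))
    m=(pl|(g>.018)).astype(np.uint8);c=max(cv2.findContours(m,0,cv2.CHAIN_APPROX_NONE)[0],key=cv2.contourArea)
    W=wz(tag,c[:,0]+[x0,y0],.014);r=cv2.minAreaRect(W[:,:2].astype(np.float32));print("plate rect",r)
    dark=((gray<95)&(g>.018)).astype(np.uint8);n,l,st,ce=cv2.connectedComponentsWithStats(dark)
    B=[]
    for i in np.argsort(-st[1:,4])[:2]+1:
        s=(l.ravel()==i);zt_=np.percentile(P[s,2],[10,50,90]);c=max(cv2.findContours((l==i).astype(np.uint8),0,cv2.CHAIN_APPROX_NONE)[0],key=cv2.contourArea)
        ap=cv2.approxPolyDP(c,1.5,True)[:,0]+[x0,y0];t=s&(P[:,2]>.0225)
        print("block n",st[i,4],"z",zt_,"mean3d",P[t].mean(0));print(np.c_[ap,wz(tag,ap,zt)[:,:2]]);B.append(wz(tag,px[t],zt).mean(0))
    return r,B,P,g
E
python3 - <<'E'
from platem import *
plate("w2",(150,0,400,160))
E
```

```text
plate z 0.013912790601476765
plate rect ((0.559469997882843, 0.023300133645534515), (0.12026847153902054, 0.18987660109996796), 67.8237075805664)
block n 1053 z [0.0221 0.0247 0.026 ] mean3d [0.6245 0.039  0.0262]
[[309.      12.       0.6069   0.0559]
 [309.      25.       0.6026   0.045 ]
 [330.      28.       0.6176   0.0361]
 [350.      43.       0.628    0.0179]
 [360.      31.       0.6397   0.025 ]
 [350.      12.       0.6384   0.0438]]
block n 977 z [0.0234 0.0248 0.0259] mean3d [ 0.5952 -0.0336  0.0264]
[[359.     103.       0.616   -0.0326]
 [349.      94.       0.611   -0.0226]
 [330.     108.       0.5921  -0.028 ]
 [309.     111.       0.5751  -0.024 ]
 [309.     123.       0.5713  -0.0333]
 [349.     124.       0.6018  -0.0462]]
```

Run:
```python
from h import *
f=np.load("w2.npz");x0,y0,x1,y1=215,220,420,430
v,u=np.mgrid[y0:y1,x0:x1];px=np.c_[u.ravel(),v.ravel()];P=wd("w2",px,f["d"][y0:y1,x0:x1].ravel())
T=(P-f["p"])@f["r"];im=f["im"][y0:y1,x0:x1].reshape(-1,3).astype(int)
b=(im[:,0]-im[:,2]>15)&(im.sum(1)>250)
t=b&(abs(T[:,2]+.0224)<.003)
print(t.sum(),"med z",np.median(T[t,2]))
for a in np.arange(-.030,.03,.006):
    s=t&(abs(T[:,1]-a)<.002)
    if s.sum()>20:print("y %.3f"%a,"x",np.percentile(T[s,0],[0.5,99.5]),"z",np.median(T[s,2]))
for a in np.arange(-.03,.03,.01):
    s=t&(abs(T[:,0]-a)<.002)
    if s.sum()>20:print("x %.3f"%a,"ymin/max",np.percentile(T[s,1],[0.5,99.5]))
to([.5956,.0086,.045],1.185)
```

```text
10136 med z -0.022324827503907328
y -0.024 x [-0.032   0.0306] z -0.022344852722815594
y -0.018 x [-0.0346  0.0335] z -0.02228463964782404
y -0.012 x [-0.0356  0.0343] z -0.022270360727847167
y -0.006 x [-0.0209  0.0321] z -0.022348848568064787
y -0.000 x [-0.0184  0.0318] z -0.022341449853864
y 0.006 x [-0.0154  0.0314] z -0.022432947060116174
y 0.012 x [-0.0099  0.0281] z -0.022608007539220026
y 0.018 x [0.0203 0.024 ] z -0.02227563256413276
y 0.024 x [0.0117 0.02  ] z -0.02231432879493117
x -0.030 ymin/max [-0.0277 -0.0114]
x -0.020 ymin/max [-0.0277  0.0007]
x -0.010 ymin/max [-0.0276  0.0107]
x 0.000 ymin/max [-0.0276  0.031 ]
x 0.010 ymin/max [-0.0279  0.0283]
x 0.020 ymin/max [-0.0278  0.0244]
t 5.7833 pos [ 0.5481 -0.1104  0.1952] -> shift [0.1281 0.0004 0.1503] turn [-0.0015 -0.0006  0.0075]
```

To row units: 0.15 m / 0.75 = 0.2, 0.13 m / 0.75 = 0.1733, 0.007 rad / 3.1416 = 0.0022.

step_arm:
  moves:
    - [[0.0267,0,0],[0,0,0.0022],0.5]
    - [[0.0667,0,0.0133],[0,0,0.0022],0.5]
    - [[0.1133,0,0.04],[0,0,0.0022],0.5]
    - [[0.1467,-0.0013,0.0667],[0,0,0.0022],0.5]
    - [[0.1667,-0.0013,0.1067],[0,0,0.0022],0.5]
    - [[0.172,-0.0013,0.1467],[0,0,0.0022],0.5]
    - [[0.172,-0.0013,0.1733],[0,0,0.0022],0.5]
    - [[0.172,-0.0013,0.1893],[0,0,0.0022],0.5]
    - [[0.172,-0.0013,0.1987],[0,0,0.0022],0.5]
    - [[0.172,-0.0013,0.2],[0,0,0.0022],0.5]
    - [[0.172,-0.0013,0.2],[0,0,0.0022],0.5]
    - [[0.172,-0.0013,0.2],[0,0,0.0022],0.5]

```text
clock: 6.78
eef_pos: [0.5962, 0.0098, 0.0473]
eef_rot: [[0.375, 0.927, 0.003], [0.927, -0.375, -0.0], [0.001, 0.003, -1.0]]
wrist_force: [-0.5, -0.0, -2.7]
finger_gap: 0.0594
gripper_force: 33.2
```

Run:
```python
from h import *
s=wgrab("w3")
c,n=np.cos(-.3857),np.sin(-.3857)
to(np.array([.5956,.0086,.0175])-.0015*np.array([c,n,0])+.0006*np.array([-n,c,0]),1.185)
```

```text
t 6.8333 pos [0.5962 0.0097 0.0474] -> shift [-0.0007 -0.0018  0.0299] turn [ 0.0029 -0.0007  0.0015]
```

View pics/w3.png

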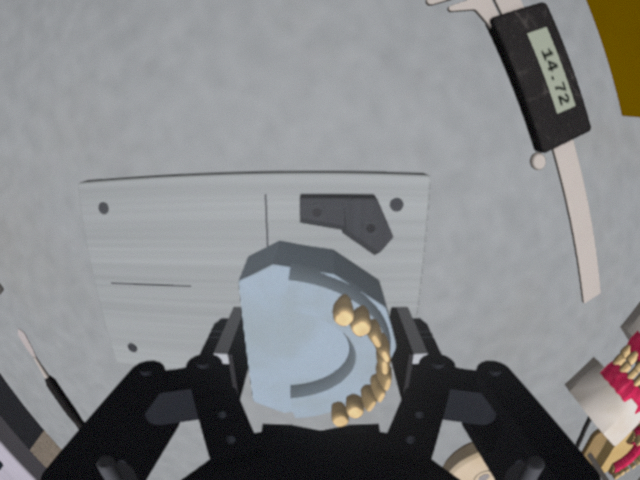

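The cast now hovers behind the nest, with the visible block ahead of its flank at (345,220). Lowering it now.

To row units: 0.03 m / 0.75 = 0.04, 0.028 m / 0.75 = 0.0373, 0.003 rad / 3.1416 = 0.001.

step_arm:
  moves:
    - [[-0.0013,-0.0027,0.0067],[0.001,0,0.0006],0.5]
    - [[-0.0013,-0.0027,0.0133],[0.001,0,0.0006],0.5]
    - [[-0.0013,-0.0027,0.02],[0.001,0,0.0006],0.5]
    - [[-0.0013,-0.0027,0.0253],[0.001,0,0.0006],0.5]
    - [[-0.0013,-0.0027,0.0307],[0.001,0,0.0006],0.5]
    - [[-0.0013,-0.0027,0.0347],[0.001,0,0.0006],0.5]
    - [[-0.0013,-0.0027,0.0373],[0.001,0,0.0006],0.5]
    - [[-0.0013,-0.0027,0.04],[0.001,0,0.0006],0.5]
    - [[-0.0013,-0.0027,0.04],[0.001,0,0.0006],0.5]

```text
clock: 7.58
eef_pos: [0.5929, 0.0098, 0.0158]
eef_rot: [[0.376, 0.926, -0.003], [0.926, -0.376, 0.001], [-0.0, -0.003, -1.0]]
wrist_force: [-0.2, 0.1, -0.8]
finger_gap: 0.0594
gripper_force: 33.3
```

Run:
```python
from h import *
c,n=np.cos(-.3857),np.sin(-.3857)
to(np.array([.5956,.0086,.0157])-.0015*np.array([c,n,0])+.0006*np.array([-n,c,0]),1.185)
```

```text
t 7.5833 pos [0.5929 0.0098 0.0158] -> shift [0.0005 0.0014 0.0001] turn [-0.003   0.     -0.0001]
```

To row units: 0.006 m / 0.75 = 0.008, 0.003 m / 0.75 = 0.004, -0.003 rad / 3.1416 = -0.001.

step_arm:
  moves:
    - [[0,0.0013,0],[-0.001,0,0],0.5]
    - [[0,0.0027,0],[-0.001,0,0],0.5]
    - [[0,0.004,0],[-0.001,0,0],0.5]
    - [[0,0.0053,0],[-0.001,0,0],0.5]
    - [[0,0.0067,0],[-0.001,0,0],0.5]
    - [[0,0.0073,0],[-0.001,0,0],0.5]
    - [[0,0.008,0],[-0.001,0,0],0.5]

```text
clock: 8.17
eef_pos: [0.5983, 0.0077, 0.0157]
eef_rot: [[0.377, 0.926, -0.001], [0.926, -0.377, 0.0], [0.0, -0.001, -1.0]]
wrist_force: [-1.8, 1.8, -0.4]
finger_gap: 0.0594
gripper_force: 33.6
```

To row units: 0.002 m / 0.75 = 0.0027, 0.0015 m / 0.75 = 0.002.

step_arm:
  moves:
    - [[0,0.0007,0],[0,0,0],0.5]
    - [[0,0.0013,0],[0,0,0],0.5]
    - [[0,0.002,0],[0,0,0],0.5]
    - [[0,0.0027,0],[0,0,0],0.5]
    - [[0,0.0027,0],[0,0,0],0.5]

```text
clock: 8.58
eef_pos: [0.5986, 0.0077, 0.0157]
eef_rot: [[0.377, 0.926, -0.003], [0.926, -0.377, 0.001], [-0.0, -0.004, -1.0]]
wrist_force: [-5.7, 3.6, 4.5]
finger_gap: 0.0591
gripper_force: 34.4
```

Seated: 6.6 N axial and little lateral force, so both blocks are bearing. Relaxing the push and releasing.

To row units: -0.001 m / 0.75 = -0.0013.

step_arm:
  moves:
    - [[0,-0.0013,0],[0,0,0],0.5]
    - [[0,-0.0013,0],[0,0,0],0.72]
    - [[0,-0.0013,0],[0,0,0],0.76]
    - [[0,-0.0013,0],[0,0,0],0.82]
    - [[0,-0.0013,0],[0,0,0],0.9]
    - [[0,-0.0013,0],[0,0,0],1]
    - [[0,-0.0013,0],[0,0,0],1]
    - [[0,-0.0013,0],[0,0,0],1]

```text
clock: 9.25
eef_pos: [0.5996, 0.007, 0.0158]
eef_rot: [[0.377, 0.926, 0.0], [0.926, -0.377, -0.0], [0.0, 0.0, -1.0]]
wrist_force: [0.3, 1.1, 0.7]
finger_gap: 0.0853
gripper_force: 0.0
```

To row units: -0.18 m / 0.75 = -0.24, -0.16 m / 0.75 = -0.2133.

step_arm:
  moves:
    - [[0,-0.0013,-0.0133],[0,0,0],1]
    - [[0,-0.0013,-0.0333],[0,0,0],1]
    - [[0,-0.0013,-0.06],[0,0,0],1]
    - [[0,-0.0013,-0.0933],[0,0,0],1]
    - [[0,-0.0013,-0.1333],[0,0,0],1]
    - [[0,-0.0013,-0.1733],[0,0,0],1]
    - [[0,-0.0013,-0.2133],[0,0,0],1]
    - [[-0.0267,-0.0013,-0.24],[0,0,0],1]
    - [[-0.0467,-0.0013,-0.24],[0,0,0],1]
    - [[-0.0533,-0.0013,-0.24],[0,0,0],1]
    - [[-0.0533,-0.0013,-0.24],[0,0,0],1]

```text
clock: 10.17
eef_pos: [0.5828, -0.0304, 0.1963]
eef_rot: [[0.378, 0.926, 0.0], [0.926, -0.378, -0.0], [-0.0, 0.0, -1.0]]
wrist_force: [0.5, 0.6, -0.8]
finger_gap: 0.0853
gripper_force: 0.0
```

```bash
python3 -c "
from h import *
s=wgrab('w4');print(s['clock'],s['eef_pos'],s['eef_rot'],s['finger_gap'])"
```

```text
10.1667 [ 0.5828 -0.0304  0.1963] [[ 0.378   0.9258  0.0003]
 [ 0.9258 -0.378  -0.0002]
 [-0.0001  0.0004 -1.    ]] 0.08527223992710178
```

View pics/w4.png

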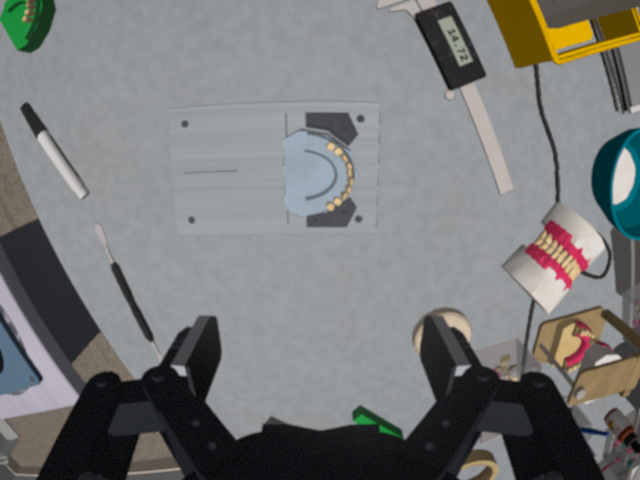

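The cast lies in the nest between the blocks at (330,127) and (330,213). Its heel sits on the scribed line at column 286. I'll measure how far home it is.

Run:
```python
from platem import *
r,B,P,g=plate("w4",(155,90,395,245))
c,n=np.cos(-.386),np.sin(-.386);ctr=(np.array(B[0])+B[1])/2;print("block mid",ctr, "plate yaw via blocks",np.degrees(np.arctan2(*(np.array(B[0])-B[1])[:2])))
f=np.load("w4.npz");x0,y0,x1,y1=155,90,395,245
im=f["im"][y0:y1,x0:x1].reshape(-1,3).astype(int);C=np.array(r[0])
L=np.c_[(P[:,:2]-C)@[c,n],(P[:,:2]-C)@[-n,c],P[:,2]]
t=(im[:,0]-im[:,2]>12)&(abs(P[:,2]-.038)<.003)&(im.sum(1)>250)
print(t.sum(),"z",np.median(P[t,2]))
for a in np.arange(-.024,.025,.008):
    s=t&(abs(L[:,1]-a)<.002);print("y%.3f"%a,"heel top x",np.percentile(L[s,0],1),"z",np.median(L[s,2]))
for a in (.02,.025,.03,.035):
    s=t&(abs(L[:,0]-a)<.002);print("x%.3f"%a,np.percentile(L[s,1],[.5,99.5]))
```

```text
plate z 0.013879875780871631
plate rect ((0.5596370100975037, 0.023565761744976044), (0.11923983693122864, 0.1901841163635254), 67.83956146240234)
block n 986 z [0.0233 0.0248 0.0259] mean3d [0.6252 0.0397 0.0258]
[[306.     114.       0.6073   0.0562]
 [307.     126.       0.6042   0.0465]
 [327.     129.       0.6186   0.0379]
 [347.     144.       0.6294   0.0199]
 [356.     134.       0.6395   0.0251]
 [346.     113.       0.6383   0.0446]]
block n 728 z [0.0239 0.0249 0.0259] mean3d [ 0.5959 -0.0335  0.0262]
[[354.     205.       0.6158  -0.0316]
 [349.     198.       0.614   -0.0241]
 [340.     206.       0.6042  -0.0279]
 [336.     206.       0.601   -0.0266]
 [332.     212.       0.5958  -0.0302]
 [308.     216.       0.5751  -0.0257]
 [307.     225.       0.5711  -0.0329]
 [345.     225.       0.6021  -0.0455]
 [354.     209.       0.6146  -0.0349]]
block mid [0.6105 0.0029 0.025 ] plate yaw via blocks 21.736377051875888
2988 z 0.03803450436773684
y-0.024 heel top x 0.014343969428593896 z 0.038071264806279426
y-0.016 heel top x 0.014491123821578857 z 0.03805916926639946
y-0.008 heel top x 0.014649561343093333 z 0.038006431539708785
y0.000 heel top x 0.014063950547226202 z 0.03800668143659558
y0.008 heel top x 0.01421061760938665 z 0.03802219962853673
y0.016 heel top x 0.014242266495431956 z 0.037929747243614836
y0.024 heel top x 0.014418760686575433 z 0.0379299862850383
x0.020 [-0.033  0.031]
x0.025 [-0.0354  0.0342]
x0.030 [-0.0355  0.0342]
x0.035 [-0.0354  0.0334]
```

The cast is home: heel within about 0.5 mm, yaw near 0, flat. Next I'll view the square.

```bash
python3 -c "
from h import *
to([.487,-.35,.19],2.15)"
```

```text
t 10.2167 pos [ 0.5828 -0.0296  0.1955] -> shift [-0.3329  0.0323  0.0054] turn [-0.0008 -0.0007 -0.9665]
```

To row units: -0.333 m / 0.75 = -0.444, -0.03 m / 0.75 = -0.04, -0.18 rad / 3.1416 = -0.0573.

step_arm:
  moves:
    - [[-0.04,0.004,0.0067],[0,0,-0.0255],0.6]
    - [[-0.0867,0.008,0.0067],[0,0,-0.0573],0.6]
    - [[-0.1333,0.0133,0.0067],[0,0,-0.0891],0.6]
    - [[-0.18,0.0173,0.0067],[0,0,-0.121],0.6]
    - [[-0.2267,0.0213,0.0067],[0,0,-0.1528],0.6]
    - [[-0.2733,0.0267,0.0067],[0,0,-0.1846],0.6]
    - [[-0.32,0.0307,0.0067],[0,0,-0.2165],0.6]
    - [[-0.3667,0.036,0.0067],[0,0,-0.2483],0.6]
    - [[-0.4067,0.04,0.0067],[0,0,-0.2769],0.6]
    - [[-0.4333,0.0427,0.0067],[0,0,-0.2992],0.6]
    - [[-0.444,0.0427,0.0067],[0,0,-0.3075],0.6]
    - [[-0.444,0.0427,0.0067],[0,0,-0.3075],0.6]

```text
clock: 11.22
eef_pos: [0.4869, -0.3513, 0.1892]
eef_rot: [[-0.547, 0.837, -0.002], [0.837, 0.547, 0.002], [0.002, -0.001, -1.0]]
wrist_force: [0.2, 0.1, -0.4]
finger_gap: 0.051
gripper_force: 0.0
```

```bash
python3 -c "
from h import *
s=wgrab('w5');print(s['clock'],s['eef_pos'],s['eef_rot'],s['finger_gap'])"
```

```text
11.2167 [ 0.4869 -0.3513  0.1892] [[-0.5467  0.8373 -0.0017]
 [ 0.8373  0.5467  0.0016]
 [ 0.0023 -0.0005 -1.    ]] 0.05100129645971615
```

View pics/w5.png

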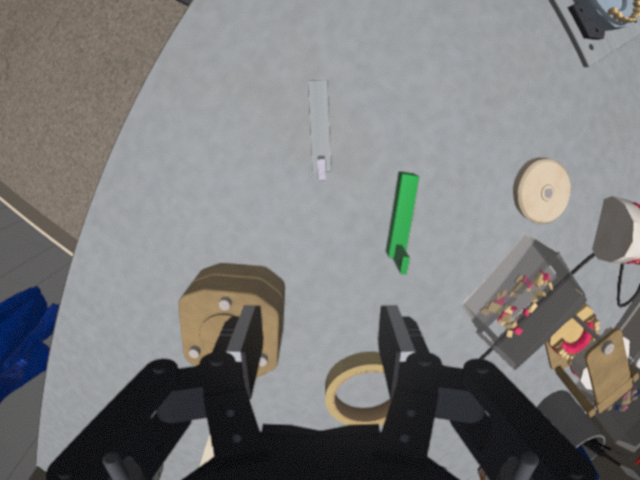

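The steel square's foot runs from (318,82) to (321,165), with its blade at (321,167). The green one is at (403,222). Measuring the steel square.

Run:
```python
from h import *
tag="w5";f=np.load(tag+".npz");x0,y0,x1,y1=292,65,348,195
v,u=np.mgrid[y0:y1,x0:x1];px=np.c_[u.ravel(),v.ravel()];P=wd(tag,px,f["d"][y0:y1,x0:x1].ravel())
foot=(P[:,2]>.014)&(P[:,2]<.022);bl=P[:,2]>.04
print(foot.sum(),bl.sum(),"z",np.median(P[foot,2]),np.median(P[bl,2]))
r=cv2.minAreaRect(wz(tag,px[foot],.018)[:,:2].astype(np.float32));print("foot",r,cv2.boxPoints(r))
vx,vy,cx,cy=cv2.fitLine(wz(tag,px[foot],.018)[:,:2].astype(np.float32),2,0,.01,.01).ravel();print("yaw",np.degrees(np.arctan2(vy,vx)))
print("blade top mean",wz(tag,px[bl],.05).mean(0),cv2.minAreaRect(wz(tag,px[bl],.05)[:,:2].astype(np.float32)))
F=wz(tag,px[foot],.018)[:,:2];print("foot mean",F.mean(0))
for a in (-56.5,-57.5,-58.5):
    e=np.array([np.cos(np.radians(a)),np.sin(np.radians(a))]);k=np.array([-e[1],e[0]])
    print(a,"along",np.percentile(F@e,[.5,99.5]),"perp",np.percentile(F@k,[1,50,99]))
```

```text
1608 210 z 0.017833766690046243 0.049934673905845245
foot ((0.4433404207229614, -0.2852199077606201), (0.016261272132396698, 0.07713671773672104), 35.81742858886719) [[ 0.4142 -0.2587]
 [ 0.4593 -0.3213]
 [ 0.4725 -0.3117]
 [ 0.4274 -0.2492]]
yaw -53.953186
blade top mean [ 0.4592 -0.3087  0.05  ] ((0.4431370198726654, -0.2841895520687103), (0.038911543786525726, 0.09189045429229736), 37.7733154296875)
foot mean [ 0.4418 -0.2832]
-56.5 along [0.444  0.5205] perp [0.2036 0.2119 0.2208]
-57.5 along [0.4403 0.5166] perp [0.2115 0.2202 0.2297]
-58.5 along [0.4364 0.5125] perp [0.2193 0.2284 0.2385]
```

```bash
python3 -c "
from h import *
to([.4433,-.2852,.1],2.196);to([.4433,-.2852,.003],2.196)"
```

```text
t 11.2667 pos [ 0.4874 -0.3499  0.1894] -> shift [ 0.078  -0.0016  0.0896] turn [ 0.0001 -0.0026 -0.0474]
t 11.2667 pos [ 0.4874 -0.3499  0.1894] -> shift [ 0.0778 -0.0016  0.1866] turn [ 0.0001 -0.0026 -0.0474]
```

To row units: 0.184 m / 0.75 = 0.2453, 0.078 m / 0.75 = 0.104, -0.047 rad / 3.1416 = -0.015.

step_arm:
  moves:
    - [[0.0267,0,0.0133],[0,-0.0006,-0.0064],0.6]
    - [[0.0667,-0.0013,0.0333],[0,-0.0006,-0.015],0.6]
    - [[0.0933,-0.0027,0.06],[0,-0.0006,-0.015],0.6]
    - [[0.104,-0.0027,0.0933],[0,-0.0006,-0.015],0.6]
    - [[0.104,-0.0027,0.1267],[0,-0.0006,-0.015],0.6]
    - [[0.104,-0.0027,0.16],[0,-0.0006,-0.015],0.6]
    - [[0.104,-0.0027,0.1867],[0,-0.0006,-0.015],0.6]
    - [[0.104,-0.0027,0.2067],[0,-0.0006,-0.015],0.6]
    - [[0.104,-0.0027,0.2227],[0,-0.0006,-0.015],0.6]
    - [[0.104,-0.0027,0.236],[0,-0.0006,-0.015],0.6]
    - [[0.104,-0.0027,0.2453],[0,-0.0006,-0.015],0.6]
    - [[0.104,-0.0027,0.2453],[0,-0.0006,-0.015],0.6]

```text
clock: 12.27
eef_pos: [0.4428, -0.2843, 0.0054]
eef_rot: [[-0.587, 0.81, -0.001], [0.81, 0.587, 0.001], [0.001, -0.0, -1.0]]
wrist_force: [-0.5, 0.3, -0.6]
finger_gap: 0.0512
gripper_force: 0.0
```

```bash
python3 -c "
from h import *
to([.4433,-.2852,.003],2.196)"
```

```text
t 12.2667 pos [ 0.4428 -0.2843  0.0054] -> shift [-0.001  -0.0001  0.0024] turn [-0.0003 -0.0008  0.0023]
```

To row units: 0.002 m / 0.75 = 0.0027, -0.001 rad / 3.1416 = -0.0003.

step_arm:
  moves:
    - [[0,0,0.0027],[0,-0.0003,0.0006],0.5]
    - [[0,0,0.0027],[0,-0.0003,0.0006],0.4]
    - [[0,0,0.0027],[0,-0.0003,0.0006],0.3]
    - [[0,0,0.0027],[0,-0.0003,0.0006],0.2]
    - [[0,0,0.0027],[0,-0.0003,0.0006],0.1]
    - [[0,0,0.0027],[0,-0.0003,0.0006],0]
    - [[0,0,0.0027],[0,-0.0003,0.0006],0]
    - [[0,0,0.0027],[0,-0.0003,0.0006],0]
    - [[0,0,0.0027],[0,-0.0003,0.0006],0]
  force: 50

```text
clock: 13.02
eef_pos: [0.4437, -0.2863, 0.0056]
eef_rot: [[-0.585, 0.811, 0.003], [0.811, 0.585, -0.003], [-0.004, 0.0, -1.0]]
wrist_force: [-0.8, 0.6, 7.0]
finger_gap: 0.0148
gripper_force: 50.7
```

```bash
python3 -c "
from h import *
print(env.state())"
```

```text
{'clock': 13.0167, 'joint_positions': array([-0.7842,  0.4791,  1.8483, -0.0006,  0.8097, -1.4086]), 'qvel': array([-0.001 , -0.0001,  0.    , -0.0005, -0.0017, -0.0004]), 'effort': array([ -0.3433, -44.4446, -18.4989,  -0.1309,  -0.3797,  -0.018 ]), 'eef_pos': array([ 0.4437, -0.2863,  0.0056]), 'eef_rot': array([[-0.5849,  0.8111,  0.0029],
       [ 0.8111,  0.5849, -0.0034],
       [-0.0045,  0.0003, -1.    ]]), 'wrist_force': array([-0.7894,  0.6308,  6.9537]), 'wrist_torque': array([ 0.1269,  0.0532, -0.0801]), 'gripper_force': 50.73400855064392, 'finger_gap': 0.014777314310377888}
```

```bash
python3 -c "
from h import *
to([.5225,.0385,.1],2.756)"
```

```text
t 13.0167 pos [ 0.4437 -0.2863  0.0056] -> shift [ 0.2169  0.254  -0.0953] turn [-0.0009  0.0044 -0.5605]
```

To row units: -0.095 m / 0.75 = -0.1267, -0.06 m / 0.75 = -0.08.

step_arm:
  moves:
    - [[0,0,-0.0067],[0,0,0],0]
    - [[0,0,-0.016],[0,0,0],0]
    - [[0,0,-0.032],[0,0,0],0]
    - [[0,0,-0.0533],[0,0,0],0]
    - [[0,0,-0.08],[0,0,0],0]
    - [[0,0,-0.1067],[0,0,0],0]
    - [[0,0,-0.12],[0,0,0],0]
    - [[0,0,-0.1267],[0,0,0],0]
    - [[0,0,-0.1267],[0,0,0],0]

```text
clock: 13.77
eef_pos: [0.4434, -0.2861, 0.1007]
eef_rot: [[-0.585, 0.811, 0.003], [0.811, 0.585, -0.004], [-0.005, 0.0, -1.0]]
wrist_force: [0.5, -0.8, -2.3]
finger_gap: 0.0142
gripper_force: 49.8
```

```bash
python3 -c "
from h import *
to([.5225,.0385,.1],2.756);s=env.state();print(s['finger_gap'],s['gripper_force'],s['wrist_force'],s['eef_rot'])"
```

```text
t 13.7667 pos [ 0.4434 -0.2861  0.1007] -> shift [ 0.217   0.254  -0.0003] turn [-0.0011  0.0049 -0.5602]
0.01421000016653239 49.81305241584778 [ 0.4772 -0.8486 -2.2554] [[-0.5851  0.811   0.0031]
 [ 0.811   0.5851 -0.0039]
 [-0.005   0.0003 -1.    ]]
```

To row units: 0.254 m / 0.75 = 0.3387, 0.217 m / 0.75 = 0.2893, -0.56 rad / 3.1416 = -0.1783.

step_arm:
  moves:
    - [[0.0187,0.0213,0],[0,0,-0.0095],0]
    - [[0.0453,0.0533,0],[0,0,-0.0255],0]
    - [[0.0747,0.0867,0],[0,0,-0.0446],0]
    - [[0.1067,0.124,0],[0,0,-0.0637],0]
    - [[0.1387,0.1613,0],[0,0,-0.0828],0]
    - [[0.1707,0.2,0],[0,0,-0.1019],0]
    - [[0.2027,0.2373,0],[0,0,-0.1241],0]
    - [[0.232,0.272,0],[0,0,-0.1432],0]
    - [[0.2573,0.3013,0],[0,0,-0.1592],0]
    - [[0.276,0.3227,0],[0,0,-0.1719],0]
    - [[0.2867,0.336,0],[0,0,-0.1783],0]
    - [[0.2893,0.3387,0],[0,0,-0.1783],0]

```text
clock: 14.77
eef_pos: [0.5214, 0.0413, 0.0976]
eef_rot: [[-0.928, 0.373, -0.001], [0.373, 0.928, -0.001], [-0.0, -0.002, -1.0]]
wrist_force: [0.4, 0.1, -2.3]
finger_gap: 0.0145
gripper_force: 49.8
```

To row units: 0.06 m / 0.75 = 0.08, 0.058 m / 0.75 = 0.0773.

step_arm:
  moves:
    - [[0,0,0.0133],[0,0,0],0]
    - [[0,0,0.0333],[0,0,0],0]
    - [[0,0,0.0533],[0,0,0],0]
    - [[0,0,0.0667],[0,0,0],0]
    - [[0,0,0.0773],[0,0,0],0]
    - [[0,0,0.08],[0,0,0],0]
    - [[0,0,0.08],[0,0,0],0]
    - [[0,0,0.08],[0,0,0],0]

```text
clock: 15.43
eef_pos: [0.5225, 0.0384, 0.0393]
eef_rot: [[-0.926, 0.377, 0.002], [0.377, 0.926, -0.003], [-0.003, -0.002, -1.0]]
wrist_force: [0.2, 0.3, -1.7]
finger_gap: 0.0142
gripper_force: 49.8
```

Run:
```python
from h import *
to([.5225,.0385,.0205],2.756)
s=wgrab("w6");print(s['eef_rot'],s['wrist_force'])
im,d=eyes.grab_frame("top");cv2.imwrite("pics/top1.png",im[...,::-1]);np.save("top1.npy",d)
a=cv2.resize(im[190:290,225:325,::-1],(400,400),interpolation=cv2.INTER_CUBIC)
b=cv2.resize(cv2.imread("pics/w6.png"),(400,300));b=cv2.copyMakeBorder(b,0,100,0,0,cv2.BORDER_CONSTANT)
cv2.imwrite("pics/c1.png",np.hstack([a,b]))
```

```text
t 15.4333 pos [0.5225 0.0384 0.0393] -> shift [0.0001 0.0002 0.0188] turn [-0.0016  0.0029 -0.0008]
[[-0.9263  0.3769  0.0021]
 [ 0.3769  0.9263 -0.0026]
 [-0.0029 -0.0016 -1.    ]] [ 0.173   0.2798 -1.7058]
```

View pics/c1.png

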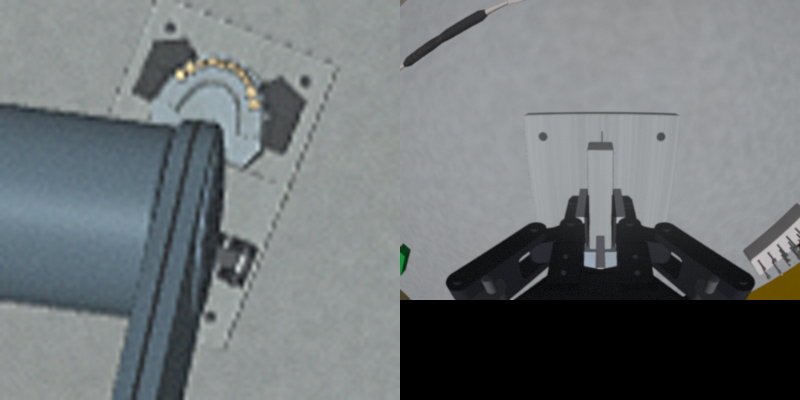

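The square is held straight, in line with the scribed centre line, with the cast home ahead of its blade. Lowering onto the plate.

To row units: 0.0195 m / 0.75 = 0.026, 0.0185 m / 0.75 = 0.0247, 0.001 rad / 3.1416 = 0.0003.

step_arm:
  moves:
    - [[0,0,0.0067],[0,0.0003,0],0]
    - [[0,0,0.0133],[0,0.0003,0],0]
    - [[0,0,0.0187],[0,0.0003,0],0]
    - [[0,0,0.0227],[0,0.0003,0],0]
    - [[0,0,0.0247],[0,0.0003,0],0]
    - [[0,0,0.026],[0,0.0003,0],0]
    - [[0,0,0.026],[0,0.0003,0],0]
    - [[0,0,0.026],[0,0.0003,0],0]

```text
clock: 16.2
eef_pos: [0.5223, 0.0388, 0.0197]
eef_rot: [[-0.927, 0.376, 0.001], [0.376, 0.927, -0.002], [-0.002, -0.002, -1.0]]
wrist_force: [-0.7, -0.3, -0.9]
finger_gap: 0.0145
gripper_force: 49.9
```

Run:
```python
from h import *
s=env.state();print(s['eef_pos'],s['eef_rot'],s['wrist_force'],s['wrist_torque'])
tag="w6";f=np.load(tag+".npz");x0,y0,x1,y1=295,215,345,420
v,u=np.mgrid[y0:y1,x0:x1];px=np.c_[u.ravel(),v.ravel()];P=wd(tag,px,f["d"][y0:y1,x0:x1].ravel())
T=(P-f["p"])@f["r"];im=f["im"][y0:y1,x0:x1].reshape(-1,3).mean(1)
t=(T[:,2]<-.009)&(T[:,2]>-.016)&(T[:,0]>.014)
print(t.sum(),"foot top tool z",np.median(T[t,2]),"x max",np.percentile(T[t,0],[95,99.5]))
for a in (.018,.025,.032):
    q=t&(abs(T[:,0]-a)<.003);print(a,np.percentile(T[q,1],[1,50,99]),np.median(T[q,2]))
b=(T[:,2]<-.04)&(T[:,2]>-.05);print(b.sum(),T[b].mean(0) if b.sum() else 0,np.percentile(T[b,0],[1,99]) if b.sum() else 0)
```

```text
[0.5223 0.0388 0.0197] [[-0.9265  0.3762  0.001 ]
 [ 0.3762  0.9265 -0.0021]
 [-0.0017 -0.0016 -1.    ]] [-0.6947 -0.2801 -0.9252] [ 0.0386  0.056  -0.0423]
2739 foot top tool z -0.012362040616811246 x max [0.0396 0.0403]
0.018 [-0.0084 -0.001   0.0068] -0.01237234494261049
0.025 [-0.009  -0.001   0.0071] -0.012385547536277143
0.032 [-0.0089 -0.001   0.007 ] -0.01237947086145742
13 [-0.0074 -0.0093 -0.041 ] [-0.0209 -0.0036]
```

To row units: -0.011 m / 0.75 = -0.0147, -0.007 m / 0.75 = -0.0093.

step_arm:
  moves:
    - [[0,0,0.0009],[0,0,0],0]
    - [[-0.0013,0,0.0017],[0,0,0],0]
    - [[-0.0033,0,0.0017],[0,0,0],0]
    - [[-0.0053,0,0.0017],[0,0,0],0]
    - [[-0.0073,0,0.0017],[0,0,0],0]
    - [[-0.0093,0,0.0017],[0,0,0],0]
    - [[-0.0113,0,0.0017],[0,0,0],0]
    - [[-0.0127,0,0.0017],[0,0,0],0]
    - [[-0.014,0,0.0017],[0,0,0],0]
    - [[-0.0147,0,0.0017],[0,0,0],0]

```text
clock: 17.03
eef_pos: [0.5309, 0.0355, 0.0196]
eef_rot: [[-0.927, 0.376, -0.002], [0.376, 0.927, -0.001], [0.001, -0.002, -1.0]]
wrist_force: [-8.5, 3.7, 17.4]
finger_gap: 0.0142
gripper_force: 52.0
```

```bash
cat > ax.py <<'E'
from h import *
s=env.state();e=np.array([.9262,-.377,0]);k=np.array([.377,.9262,0]);d=s['eef_pos']-np.array([.5595,.0234,0])
print("t",s['clock'],"plate x,y",d@e,d@k,"z",s['eef_pos'][2],"F ax,lat,z",s['wrist_force']@e,s['wrist_force']@k,s['wrist_force'][2],"rot",s['eef_rot'][2],np.arctan2(s['eef_rot'][1,0],s['eef_rot'][0,0]),s['gripper_force'])
E
python3 ax.py
```

```text
t 17.0333 plate x,y -0.030996560906431547 0.00040975342907590383 z 0.019551393662204857 F ax,lat,z -9.257286086486575 0.2602405579991478 17.40940050838727 rot [ 0.0011 -0.0016 -1.    ] 2.756023453282143 52.02219843864441
```

To row units: -0.0025 m / 0.75 = -0.0033, -0.0008 m / 0.75 = -0.0011.

step_arm:
  moves:
    - [[0,0,-0.0005],[0,0,0],0]
    - [[-0.0007,0,-0.0011],[0,0,0],0]
    - [[-0.0013,0,-0.0011],[0,0,0],0]
    - [[-0.002,0,-0.0011],[0,0,0],0]
    - [[-0.0027,0,-0.0011],[0,0,0],0]
    - [[-0.0033,0,-0.0011],[0,0,0],0]

```text
clock: 17.53
eef_pos: [0.534, 0.0341, 0.0196]
eef_rot: [[-0.927, 0.376, -0.001], [0.376, 0.927, -0.001], [0.0, -0.002, -1.0]]
wrist_force: [-6.2, 2.0, 9.9]
finger_gap: 0.0147
gripper_force: 51.3
```

```bash
python3 ax.py
```

```text
t 17.5333 plate x,y -0.02768324454970219 0.0002877924755283253 z 0.019562946780666314 F ax,lat,z -6.446942260880942 -0.5084364626873703 9.897073889675928 rot [ 0.0001 -0.0016 -1.    ] 2.755806761964962 51.27878665924072
```

To row units: -0.0015 m / 0.75 = -0.002, -0.0012 m / 0.75 = -0.0016.

step_arm:
  moves:
    - [[0,0,-0.0003],[0,0,0],0]
    - [[-0.0004,0,-0.0004],[0,0,0],0]
    - [[-0.0008,0,-0.0004],[0,0,0],0]
    - [[-0.0012,0,-0.0004],[0,0,0],0]
    - [[-0.0016,0,-0.0004],[0,0,0],0]
    - [[-0.002,0,-0.0004],[0,0,0],0]

```text
clock: 18.03
eef_pos: [0.5347, 0.0337, 0.0196]
eef_rot: [[-0.926, 0.376, -0.002], [0.376, 0.926, -0.001], [0.001, -0.002, -1.0]]
wrist_force: [-7.7, 3.1, 10.4]
finger_gap: 0.0147
gripper_force: 51.3
```

```bash
python3 ax.py
```

```text
t 18.0333 plate x,y -0.02683707341849148 0.0002423360080694801 z 0.019588579452369005 F ax,lat,z -8.311464743605383 -0.02773988898095725 10.367449313448777 rot [ 0.0014 -0.0017 -1.    ] 2.7557893785170755 51.29564166069031
```

To row units: -0.0012 m / 0.75 = -0.0016, -0.0009 m / 0.75 = -0.0012.

step_arm:
  moves:
    - [[-0.0004,0,-0.0003],[0,0,0],0]
    - [[-0.0008,0,-0.0003],[0,0,0],0]
    - [[-0.0012,0,-0.0003],[0,0,0],0]
    - [[-0.0016,0,-0.0003],[0,0,0],0]
    - [[-0.0016,0,-0.0003],[0,0,0],0]
    - [[-0.0016,0,-0.0003],[0,0,0],0]

```text
clock: 18.53
eef_pos: [0.5349, 0.0337, 0.0196]
eef_rot: [[-0.927, 0.376, -0.004], [0.376, 0.927, -0.001], [0.003, -0.002, -1.0]]
wrist_force: [-9.5, 4.0, 11.2]
finger_gap: 0.015
gripper_force: 51.4
```

```bash
python3 ax.py
```

```text
t 18.5333 plate x,y -0.02669076018028495 0.00021989145979923672 z 0.019571218157663932 F ax,lat,z -10.269105508644055 0.1336234967567127 11.224350459024333 rot [ 0.0033 -0.002  -1.    ] 2.755924935767282 51.409472823143005
```

To row units: -0.003 m / 0.75 = -0.004, -0.002 m / 0.75 = -0.0027.

step_arm:
  moves:
    - [[-0.0007,0,-0.0003],[0,0,0],0]
    - [[-0.0013,0,-0.0004],[0,0,0],0]
    - [[-0.002,0,-0.0005],[0,0,0],0]
    - [[-0.0027,0,-0.0005],[0,0,0],0]
    - [[-0.0033,0,-0.0005],[0,0,0],0]
    - [[-0.004,0,-0.0005],[0,0,0],0]
    - [[-0.004,0,-0.0005],[0,0,0],0]

```text
clock: 19.12
eef_pos: [0.5351, 0.0336, 0.0196]
eef_rot: [[-0.927, 0.376, -0.009], [0.376, 0.927, 0.001], [0.009, -0.002, -1.0]]
wrist_force: [-13.9, 7.1, 14.5]
finger_gap: 0.0145
gripper_force: 51.9
```

```bash
python3 ax.py
```

```text
t 19.1167 plate x,y -0.02643026637887772 0.00023889355530863632 z 0.019551154045778108 F ax,lat,z -15.539138410488556 1.3059833580695033 14.48408838343024 rot [ 0.0085 -0.0025 -1.    ] 2.7561183013335975 51.929662227630615
```

To row units: -0.0006 m / 0.75 = -0.0008, -0.0005 m / 0.75 = -0.0007, -0.008 rad / 3.1416 = -0.0025.

step_arm:
  moves:
    - [[0,0,-0.0003],[0,-0.0006,0],0]
    - [[0,0,-0.0005],[0,-0.0013,0],0]
    - [[0,0,-0.0007],[0,-0.0019,0],0]
    - [[0,0,-0.0008],[0,-0.0025,0],0]
    - [[0,0,-0.0008],[0,-0.0025,0],0]
    - [[0,0,-0.0008],[0,-0.0025,0],0]

```text
clock: 19.62
eef_pos: [0.5352, 0.0335, 0.0196]
eef_rot: [[-0.927, 0.376, -0.001], [0.376, 0.927, -0.002], [0.0, -0.002, -1.0]]
wrist_force: [-11.4, 7.7, 8.7]
finger_gap: 0.0145
gripper_force: 51.2
```

```bash
python3 ax.py
```

```text
t 19.6167 plate x,y -0.026290729820028818 0.0002429815875534154 z 0.01957090531080277 F ax,lat,z -13.46826819178034 2.8463633976284903 8.705899448112726 rot [ 0.0003 -0.0025 -1.    ] 2.756130148825766 51.18608236312866
```

```bash
python3 - <<'E'
from h import *
im,d=eyes.grab_frame("side");s=wgrab("w7");w=cv2.imread("pics/w7.png")
a=cv2.resize(im[195:275,235:355,::-1],(600,400),interpolation=cv2.INTER_CUBIC)[:, :]
a=cv2.resize(a,(450,300));b=cv2.resize(w[330:480,240:400],(320,300))
cv2.imwrite("pics/fin.png",np.hstack([a,b]))
E
python3 ax.py
```

```text
t 19.7167 plate x,y -0.026293045927465702 0.00026960006508305184 z 0.019560552618739444 F ax,lat,z -13.547335205366872 1.9802069906705446 9.026677459523189 rot [ 0.0003 -0.0024 -1.    ] 2.7561547147420415 51.18908107280731
```

View pics/fin.png

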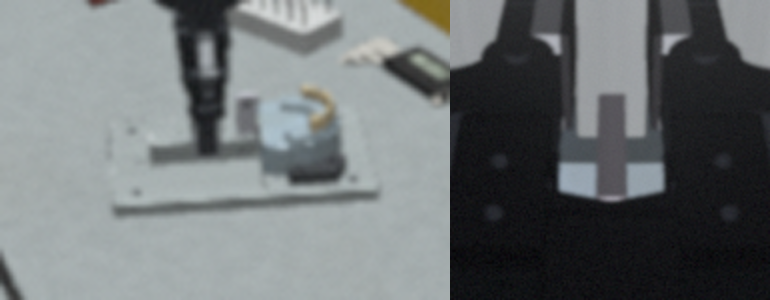

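The side view shows the square's foot flat on the plate, its blade against the cast's heel at about (258,130) in the crop, and the cast home. Forces are steady. Handing in.

```bash
python3 -c "
from plant import env
print(env.close_job())"
```

```text
the job is handed in; nothing more can be done
None
```

I handed the job in at about 20 s: the cast is home and released in the nest, and the gripped square stands on the plate with its blade held against the middle of the heel by an estimated 5 to 14 N (no verdict was returned).

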